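# Build up a sample stack on a post and snap its cap on

### The arm

A 6-joint arm with a two-finger parallel gripper is mounted at the origin on a cart in front of the work surface, level with it; the furniture and walls round the work are solid. World frame = base frame: x ahead of the robot, y to its left, z up, the work surface at z = 0. Lengths are in mm, angles in rad, forces in N, time in s.
With the tool pointing down it reaches from about 300 to 750 mm from the base axis. Payload 8.5 kg.
Tool frame: the origin (TCP) lies on the centre line of the jaws, within the pads' length; the fingertips stand manip.tips_ahead ahead of it and the grasp point (between the pads) lies 2 mm behind it (manip.tips_ahead is the distance from the TCP to the fingertips, in mm); z points along the fingers, y is the line along which they close (so a half turn about z gives the same grasp; the last joint's range is limited). The gripper opens to 88 mm and grips with 3 to 60 N. Pads are 18 mm wide; open, the fingers measure 123 mm over their backs; the gripper's body (75 mm by 187 mm) begins 45 mm behind the grasp point.
Start: joints at [-1.422, 0.381, 1.297, -0, 1.464, -0.215], TCP at [195.699, -513.987, 255.748] pointing down, gripper open.
Joint ranges: [-3.11, 3.11], [-0.89, 2.33], [0.22, 2.48], [-1.42, 4.56], [0.17, 2.85], [-2.88, 2.88]. Speed limits (rad/s): [2.39, 2.39, 3.14, 3.14, 3.14, 3.14].

### API

Orientations are given as a unit quaternion [w, x, y, z].
In Python, from plant import manip, optics gives the robot as it stands.
- The arm moves only by the tool servo_tool, never from a script. Its arguments are lists of equal length, an entry for each row: "offset": the shift along the world's x, y, z in cm, a list of three; "spin": the turn about the world's z in degrees; "fingers": the closure in counts, from 0 (fully open) to 255 (shut). In form: {"offset": [[x, y, z], ...], "spin": [spin, ...], "fingers": [fingers, ...]}. A call has 1 to 20 rows; each row shifts and turns the commanded pose from where the row before left it; what a row does not reach is not made up. A row lasts 1/8 s, in which the tool goes at most 62.5 mm and 10.7 degrees, less where a joint would pass 70% of its speed; a pose out of reach is approached as far as the arm can. A call with a gripper value outside its range is refused whole. The fingers move at their own pace and stop on an object; the grip force is fixed at half the most. Time passes only in rows, so rows that do not move let the fingers close. It gives the time, the measured TCP pose, the force, the opening and the grip force at its end, in the units of the state.
- manip.observe(): the state, without advancing time (a new reading comes with each control period).
- optics.read_camera(name): name is "scene" or "top"; returns a dict with "img" (400x640x3 uint8, blue, green, red), "intrinsics" (3x3 intrinsics, pixels), "R" (3x3) and "t" (3): a world point X has camera coordinates R X + t. Camera axes: x right, y down, z forward; pixel columns grow to the right and rows downward; lengths in mm; the calibration is good to about 2 mm. A picture is of the moment at which its call begins. There is no depth.
- manip.hand_in(): hands the job in; it is judged then, once.
Trained networks look in a picture, given as the dict that the camera call returned (one of the last four; its "shot" number tells which), for a name from the list of things; names that differ only in an ending like _2 or _b are one class to them, and where a whole thing is asked for, a point or a joint stands for the part that bears it (a point fixed in the world has none). Each returns a list of dicts, best first, with "confidence" (0 to 1); they miss things now and then, are a little off and sometimes report something else, mostly with a low value. They report only what shows in the picture. A call takes as long as a camera call. They do not tell look-alikes from the thing itself.
- optics.boxes_of(query, picture): "extent" ([centre column, centre row, width, height] in pixels, round what is visible of it).
- optics.silhouettes(query, picture): "region" (400x640 bool, what is visible of it) and "extent" ([centre column, centre row, width, height] in pixels, round what is visible of it).
The state is a dict: "clock": time; "joint_positions": joint angles; "qd": joint speeds; "joint_efforts": joint torques, N m; "eef_pos": TCP position; "tcp_rot": TCP orientation; "wrist_force": force on the tool from outside, world axes, zero at the start; "ft_torque": the same for the moment, N m; "finger_gap": finger opening in mm; "finger_force": force on a finger pad.
Only numpy, scipy, OpenCV 4.12 (cv2) and the standard library are available. Lean on these libraries where they do the work, as an engineer would, in place of code of your own. Each camera call takes 0.05 s, during which the arm holds its last target. There are 200 camera calls.

### The job

The stack of material samples on the little post stand is half built. Thread the thin cork separator sheet over the post onto the wooden slab that is already there, then the second wooden slab on top of it, both lying flat and lined up lengthwise with the stand; then put the grey snap cap on the post and push it down until it clicks past the prongs and sits flat, fully home on the upper slab. Keep going after the click: do not let go, but finish with the gripper still pressing the cap firmly down on the slab, and leave the mug, the eraser and the tape roll where they are.

Things in the scene. Friction and masses are not known exactly. Their poses are not given: they have to be found in the camera images.
- stand: Fixed display stand, does not move: dark steel foot 110 (x) x 74 (y) x 10 mm with a vertical steel post, 9 mm in diameter, in its middle, 68 mm tall from the desk. Origin: centre of the foot's underside, on the desk and on the post's axis; z up, x along the foot's long side.
- slab_low: Lower wooden sample slab, 90 (x) x 50 (y) x 14 mm with a 26 mm round hole through its middle; already lies loose on the stand's foot round the post (its top 24 mm above the desk), lined up with the foot. Origin: centre of its underside, z up.
- separator: Cork separator sheet, stiff, 90 (x) x 50 (y) x 6 mm with a 26 mm round hole through its middle, 30 g; lies flat on the desk. Origin: centre of its underside, z up, x along its long side. Either way round along its length is the same.
- slab: Second wooden sample slab, 90 (x) x 50 (y) x 14 mm with a 26 mm round hole through its middle, about 90 g; lies flat on the desk. Origin: centre of its underside, z up, x along its long side. On the separator on the stand its underside comes to 30 mm and its top to 44 mm above the desk.
- cap: Grey round snap cap, 29 mm tall, 30 g, on the desk mouth down: flange 44 mm across, 4 mm thick at the foot, then a ribbed barrel 30 mm across with a closed flat top. Origin: centre of its underside, z up. Mouth: a 12.4 mm hole through the flange; inside, the barrel is 20 mm wide up to 26 mm above the underside.
- mug_black: Bystander: black mug, 84x120x92 mm, behind the work. Origin: centre of its underside.
- eraser: Bystander: eraser in a sleeve, 21x48x12 mm. Origin: centre of its underside.
- tape_roll: Bystander: roll of adhesive tape lying flat, 96 mm across, 25 mm high. Origin: centre of its underside.
- post_head (a point): Tip of the post, 68 mm above the desk on its axis. Below it are four light sprung prongs round the post, 16 mm across at their widest, 52 mm above the desk, tapering upward to 9 mm across at 60 mm; a 5 mm pin between them forms the tip. The prongs give inward when the cap is pushed down over them.
- cap_top (a point): Centre of the cap's flat top, 29 mm above its underside. Pushed straight down over the post it meets the prongs about 86 mm above the desk; resistance rises to about 10 N near 82 mm, then drops as it snaps past them (click), and it is home, flange flat on the upper slab, at 73 mm. It stays captive there.
Not all that is in view belongs to the job. Of the things that look like the cap, the larger one is meant.

How it is judged:
By the outcome, as a careful person would: the job done as asked, in the order asked, and still so for the second after the job is handed in, while the arm keeps its last pose, push and grip.
It also fails if it takes over 72 s, if anything falls off the work surface, if the arm or the gripper's body presses on something with over 40 N, if the wrist force passes 120 N, or if a joint passes its speed limit or range.

## Working session

There is one attempt and no reset: what is moved stays moved. The work goes in short steps, Python scripts to look and compute and a tool call to move; the robot and the scene stay as the last step left them, time stands still between calls to the robot, and variables do not carry over. Pictures are saved under pics/ and viewed, at most 10 in all, crops included, and the job is handed in when it is done.

Besides the shell and the picture viewer there is one more tool, called after "Call:" by a JSON object that holds its "method" and its "body", one argument or row to a line. servo_tool: Moves the arm, as the interface text tells. Its arguments: {"type":"object","properties":{"offset":{"type":"array","items":{"type":"array","items":{"type":"number"}}},"spin":{"type":"array","items":{"type":"number"}},"fingers":{"type":"array","items":{"type":"number"}}},"required":["offset","spin","fingers"]}

```bash
mkdir -p pics
cat > h.py <<'E'
import numpy as np, cv2
from plant import manip, optics
def ray(p,uv):
    K=np.array(p["intrinsics"]);R=np.array(p["R"]);t=np.array(p["t"])
    return -R.T@t, R.T@np.linalg.inv(K)@np.array([uv[0],uv[1],1.])
def at_z(p,uv,z):
    o,d=ray(p,uv); return o+d*(z-o[2])/d[2]
def proj(p,X):
    c=np.array(p["R"])@np.array(X)+np.array(p["t"]); q=np.array(p["intrinsics"])@c; return q[:2]/q[2]
def tri(p1,a,p2,b):
    o1,d1=ray(p1,a);o2,d2=ray(p2,b)
    s=np.linalg.lstsq(np.c_[d1,-d2],o2-o1,rcond=None)[0]
    A=o1+d1*s[0];B=o2+d2*s[1]; return (A+B)/2,np.linalg.norm(A-B)
E
python3 - <<'E'
from h import *
print(manip.tips_ahead, manip.observe())
for n in ("scene","top"):
    p=optics.read_camera(n); cv2.imwrite(f"pics/{n}0.png",p["img"])
    print(n,(-np.array(p["R"]).T@np.array(p["t"])).round(), np.array(p["R"]).round(2).tolist(), p["intrinsics"][0][0])
    for q in ("stand","slab_low","separator","slab","cap","eraser","tape_roll","mug_black"):
        for r in optics.boxes_of(q,p)[:4]: print(q,np.round(r["extent"]),round(r["confidence"],2), at_z(p,r["extent"][:2],0).round())
E
```

```text
17.0 {'clock': 0.0, 'joint_positions': array([-1.42231057e+00,  3.81184525e-01,  1.29827390e+00,  1.76303301e-05,
        1.46361103e+00, -2.15291505e-01]), 'qd': array([-8.49225407e-04,  8.57095436e-04,  9.95562332e-05, -1.00272608e-03,
        1.40750309e-03,  1.15740033e-04]), 'joint_efforts': array([-1.47315932e-03, -4.37931669e+01, -2.24561495e+01,  7.11412495e-02,
        3.52247315e-02, -1.37493212e-04]), 'eef_pos': array([ 195.65950941, -513.73571427,  255.13949036]), 'tcp_rot': array([-7.37691637e-04,  9.83503721e-01,  1.80886387e-01,  3.34189588e-05]), 'wrist_force': array([-0.62475858, -0.3197225 , -0.44327017]), 'ft_torque': array([ 0.01688854, -0.01436532,  0.00861979]), 'finger_force': 0.0, 'finger_gap': 88.10635188185094}
scene [ 450. -691.  850.] [[0.99, -0.15, -0.01], [-0.12, -0.77, -0.63], [0.09, 0.62, -0.78]] 435.0658815597399
stand [302. 191.  46.  25.] 0.63 [510.  22.  -0.]
slab_low [300. 191.  39.  17.] 0.89 [506.  24.   0.]
separator [305. 323.  49.  34.] 0.57 [ 471. -327.    0.]
slab [290. 138.  35.  25.] 0.94 [501. 222.   0.]
slab [304. 191.  43.  28.] 0.24 [
[... 273 characters left out ...]
   0.]
mug_black [385. 243.  57.  52.] 0.66 [ 680. -164.    0.]
mug_black [304. 322.  50.  30.] 0.39 [ 469. -325.    0.]
top [ 364.  -54. 1206.] [[-0.03, -1.0, -0.01], [-0.99, 0.03, -0.14], [0.14, 0.0, -0.99]] 446.2229160285765
stand [293. 211.  29.  43.] 0.77 [505.  23.   0.]
slab_low [294. 211.  25.  34.] 0.64 [507.  21.   0.]
separator [422. 220.  26.  38.] 0.76 [ 472. -326.    0.]
separator [294. 213.  31.  40.] 0.64 [500.  23.   0.]
slab [222. 214.  25.  38.] 0.96 [502. 218.   0.]
slab [295. 210.  32.  43.] 0.58 [508.  19.   0.]
cap [358. 223.  15.  14.] 0.72 [ 467. -151.    0.]
tape_roll [316. 153.  29.  33.] 0.66 [665. -43.   0.]
mug_black [371. 146.  34.  46.] 0.9 [ 680. -194.    0.]
```

Run:
```python
import cv2
a=cv2.imread("pics/scene0.png")[110:360,230:440]; b=cv2.imread("pics/top0.png")[120:260,190:460]
cv2.imwrite("pics/s1.png",cv2.resize(a,None,fx=2.4,fy=2.4,interpolation=cv2.INTER_CUBIC)); cv2.imwrite("pics/t1.png",cv2.resize(b,None,fx=2.9,fy=2.9,interpolation=cv2.INTER_CUBIC))
```

```text
(no output)
```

View pics/s1.png

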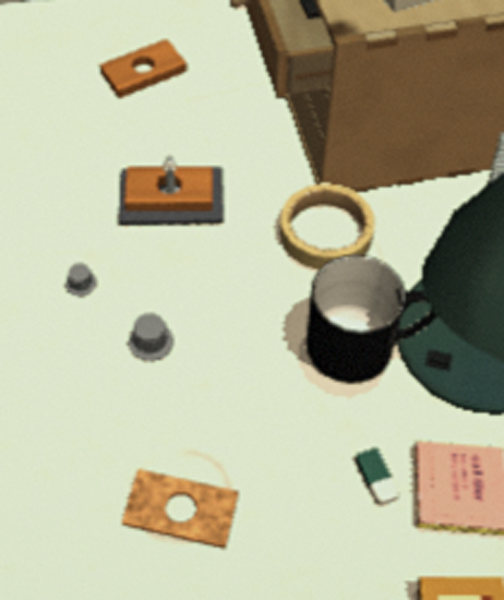

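View pics/t1.png

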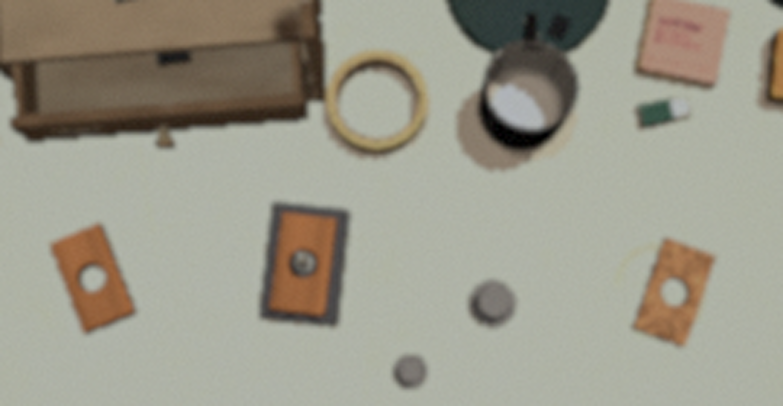

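The larger cap is the one at top (358,223) / scene (292,250). The look-alike at top (331,247) / scene (263,226) is clearly smaller, so it isn't meant. The separator is at top (422,220), the slab at (222,214) and the stand at (294,211).

Next I'll fit the poses with both views.

```bash
cat > fit.py <<'E'
from h import *
from scipy.optimize import minimize
S=4
def circ(x,y,z,r): 
    a=np.linspace(0,2*np.pi,40); return np.c_[x+r*np.cos(a),y+r*np.sin(a),np.full(40,z)]
def P(p,X): return np.array([proj(p,x) for x in X])
def fill(shape,off,pts,v,img):
    cv2.fillConvexPoly(img,cv2.convexHull(np.round((pts-off)*S*16+8*S-8).astype(np.int32)),v,shift=4)
def render(p,off,sh,x,y,yaw,z0,h,lx=90,ly=50,hole=True):
    c,s=np.cos(yaw),np.sin(yaw); im=np.zeros((sh[0]*S,sh[1]*S),np.uint8)
    C=[[x+c*a*lx/2-s*b*ly/2,y+s*a*lx/2+c*b*ly/2,z] for a in(-1,1) for b in(-1,1) for z in(z0,z0+h)]
    fill(sh,off,P(p,C),1,im)
    if hole:
        a=im*0;b=im*0; fill(sh,off,P(p,circ(x,y,z0,13)),1,a); fill(sh,off,P(p,circ(x,y,z0+h,13)),1,b); im[(a&b)>0]=0
    return cv2.resize(im.astype(np.float32),(sh[1],sh[0]),interpolation=cv2.INTER_AREA)
def fit(ps,ms,off,x0,z0,h,**k):
    def cost(q): return sum(np.abs(render(p,o,m.shape,q[0],q[1],q[2]/50,z0,h,**k)-m).sum()/m.sum() for p,m,o in zip(ps,ms,off))
    best=None
    for yw in (-.3,0.,.3):
        r=minimize(cost,[x0[0],x0[1],yw*50],method="Nelder-Mead",options=dict(initial_simplex=[[x0[0]+a,x0[1]+b,yw*50+c] for a,b,c in((-6,-6,-6),(8,0,0),(0,8,0),(0,0,8))]))
        if best is None or r.fun<best.fun: best=r
    return np.r_[best.x[:2],np.degrees(best.x[2]/50),best.fun]
def crop(p,X,half=34):
    u=np.round(proj(p,X)).astype(int); o=u-half; return p["img"][o[1]:o[1]+2*half,o[0]:o[0]+2*half],o-0.0
def satmask(im,lo=90):
    h=cv2.cvtColor(im,cv2.COLOR_BGR2HSV).astype(float); s=h[...,1]
    hue=h[...,0]; m=np.clip((s-lo)/50+.5,0,1)*((hue<22))
    n,l,st,_=cv2.connectedComponentsWithStats((m>.3).astype(np.uint8)); 
    return (m*(l==1+np.argmax(st[1:,4]))).astype(np.float32)
E
python3 - <<'E'
from fit import *
ps=[optics.read_camera(n) for n in("scene","top")]
for n,X,z0,h in(("separator",(471,-326,3),0,6),("slab",(501,219,7),0,14),("slab_low",(500,20,17),10,14)):
    cs=[crop(p,X) for p in ps]; ms=[satmask(c[0]) for c in cs]; off=[c[1] for c in cs]
    vis=np.hstack([np.vstack([c[0],cv2.cvtColor((m*255).astype(np.uint8),cv2.COLOR_GRAY2BGR)]) for c,m in zip(cs,ms)])
    globals().setdefault('V',[]).append(vis)
    print(n,"both",fit(ps,ms,off,X,z0,h).round(3))
    for i in (0,1): print("  cam",i,fit(ps[i:i+1],ms[i:i+1],off[i:i+1],X,z0,h).round(3))
# cap: detect
for q in("cap","post_head","stand"):
  for p in ps:
    for r in optics.silhouettes(q,p)[:3]:
        m=r["region"]; print(q,np.round(r["extent"],1),round(r["confidence"],2),m.sum())
cv2.imwrite("pics/m.png",cv2.resize(np.hstack(V),None,fx=1.9,fy=1.9))
E
```

```text
separator both [ 4.70954e+02 -3.25033e+02 -2.20990e+01  2.42000e-01]
  cam 0 [ 4.70816e+02 -3.25241e+02 -2.21170e+01  5.80000e-02]
  cam 1 [ 4.70441e+02 -3.23586e+02 -2.23340e+01  1.79000e-01]
slab both [4.97426e+02 2.16139e+02 2.14610e+01 2.62000e-01]
  cam 0 [4.97566e+02 2.15987e+02 2.18580e+01 8.70000e-02]
  cam 1 [4.97405e+02 2.16773e+02 2.31870e+01 1.70000e-01]
slab_low both [ 5.04607e+02  1.90470e+01 -8.95700e+00  1.65000e-01]
  cam 0 [ 5.04641e+02  1.90000e+01 -8.99400e+00  8.40000e-02]
  cam 1 [ 5.04641e+02  2.03390e+01 -8.35900e+00  5.40000e-02]
cap [295.8 248.4  17.9  21.8] 0.85 245
cap [356.4 224.4  13.6  12.7] 0.54 171
cap [330.8 247.9  17.2  11. ] 0.46 100
post_head [302.8 188.8  43.   28. ] 0.97 381
post_head [294.5 248.7  18.8  17.4] 0.73 285
post_head [294.4 211.6  31.4  43.9] 0.94 544
stand [294.6 212.7  29.2  43.4] 0.57 543
```

View pics/m.png

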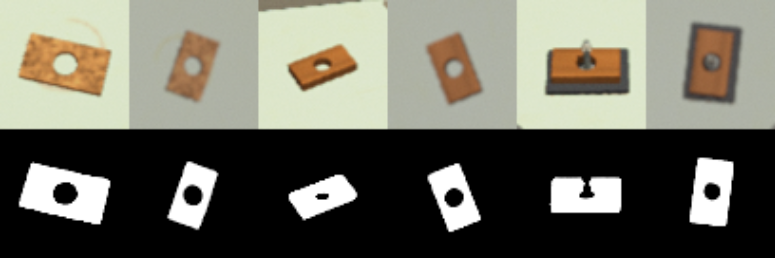

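```bash
cat >> fit.py <<'E'
def rcap(p,off,sh,x,y,z0):
    im=np.zeros((sh[0]*S,sh[1]*S),np.uint8)
    fill(sh,off,P(p,np.r_[circ(x,y,z0,22),circ(x,y,z0+4,22)]),1,im); fill(sh,off,P(p,np.r_[circ(x,y,z0+4,15),circ(x,y,z0+29,15)]),1,im)
    return cv2.resize(im.astype(np.float32),(sh[1],sh[0]),interpolation=cv2.INTER_AREA)
def dark(im,f=.68):
    g=cv2.cvtColor(im,cv2.COLOR_BGR2GRAY).astype(float); b=np.percentile(g,70); return np.clip((f-g/b)/.1+.5,0,1).astype(np.float32)
def fitcap(ps,ms,off,x0,z0=0):
    r=minimize(lambda q:sum(np.abs(rcap(p,o,m.shape,q[0],q[1],z0)-m).sum()/m.sum() for p,m,o in zip(ps,ms,off)),x0[:2],method="Nelder-Mead",options=dict(initial_simplex=[[x0[0]-5,x0[1]-5],[x0[0]+8,x0[1]],[x0[0],x0[1]+8]]))
    return np.r_[r.x,r.fun]
E
python3 - <<'E'
from fit import *
ps=[optics.read_camera(n) for n in("scene","top")]
X=(462,-153,10); V=[]
cs=[crop(p,X,18) for p in ps]; ms=[dark(c[0]) for c in cs]; off=[c[1] for c in cs]
V.append(np.hstack([np.vstack([c[0],cv2.cvtColor((m*255).astype(np.uint8),cv2.COLOR_GRAY2BGR)]) for c,m in zip(cs,ms)]))
print("cap",fitcap(ps,ms,off,X).round(2),[fitcap(ps[i:i+1],ms[i:i+1],off[i:i+1],X).round(2) for i in(0,1)])
X=(504.6,19.5,17)
cs=[crop(p,X,34) for p in ps]; off=[c[1] for c in cs]
i=1
m=np.maximum(dark(cs[1][0],.6),satmask(cs[1][0])); m=cv2.morphologyEx(m,cv2.MORPH_CLOSE,np.ones((7,7)))
print("foot top",fit(ps[1:],[m],off[1:],X,0,10,lx=110,ly=74,hole=False).round(2))
for z in (24,52,68): print(z,[ (proj(p,(504.6,19.5,z))).round(1).tolist() for p in ps])
a,b=crop(ps[0],(504.6,19.5,50),20); c,d=crop(ps[1],(504.6,19.5,50),20); print(b,d)
im=np.hstack([cv2.resize(a,(380,380),interpolation=cv2.INTER_CUBIC),cv2.resize(c,(380,380),interpolation=cv2.INTER_CUBIC)])
w=cv2.resize(np.hstack([V[0][:,:],cv2.cvtColor((m*255).astype(np.uint8),cv2.COLOR_GRAY2BGR)[:72].copy() if m.shape[0]>=72 else np.pad(cv2.cvtColor((m*255).astype(np.uint8),cv2.COLOR_GRAY2BGR),((0,4),(0,0),(0,0)))]),None,fx=3,fy=3)
im=np.vstack([im,np.pad(w,((0,0),(0,760-w.shape[1]),(0,0)))])
cv2.imwrite("pics/c.png",im)
E
```

```text
cap [ 464.03 -154.78    0.89] [array([ 4.6335e+02, -1.5579e+02,  1.7000e-01]), array([ 464.34, -153.34,    0.72])]
foot top [ 5.0548e+02  1.9610e+01 -7.0400e+00  9.0000e-02]
24 [[300.0, 185.8], [294.3, 210.3]]
52 [[299.5, 178.4], [293.6, 209.1]]
68 [[299.3, 174.0], [293.2, 208.3]]
[280. 159.] [274. 189.]
```

View pics/c.png

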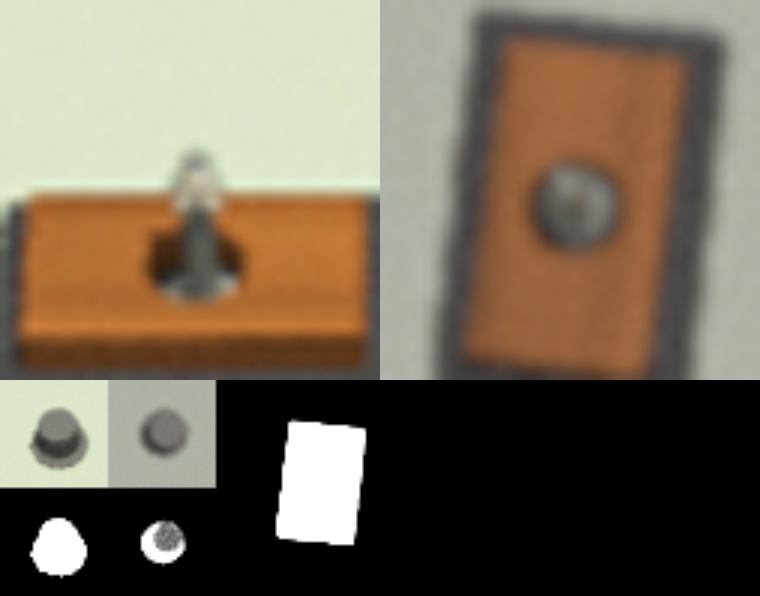

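Heights and poses agree between the two views. Separator (471, -325, -22°), slab (497.5, 216.2, +22°), post (505, 19.3, -8.5°), cap (464, -155). Now moving to the separator.

Call:
{"method": "servo_tool", "body": {
  "offset": [
    [2.75, 1.89, 0],
    [2.75, 1.89, 0],
    [2.75, 1.89, 0],
    [2.75, 1.89, 0],
    [2.75, 1.89, 0],
    [2.75, 1.89, -3],
    [2.75, 1.89, -3],
    [2.75, 1.89, -3],
    [2.75, 1.89, -3],
    [2.75, 1.89, -3],
    [0, 0, -3],
    [0, 0, 0]
  ],
  "spin": [-4.3, -4.3, -4.3, -4.3, -4.3, -4.3, -4.3, -4.3, -4.3, -4.3, 0, 0],
  "fingers": [0, 0, 0, 0, 0, 0, 0, 0, 0, 0, 0, 0]
}}

```text
clock: 2.9
eef_pos: [470.2, -324.1, 74.1]
tcp_rot: [-0.001, 0.981, -0.192, -0.002]
wrist_force: [-0.2, -1.1, 0.0]
finger_gap: 88.3
finger_force: 0.0
```

Call:
{"method": "servo_tool", "body": {
  "offset": [
    [0.08, -0.09, -2],
    [0, 0, -2],
    [0, 0, -1.2],
    [0, 0, -0.38],
    [0, 0, 0],
    [0, 0, 0],
    [0, 0, 0],
    [0, 0, 0],
    [0, 0, 0],
    [0, 0, 0],
    [0, 0, 0],
    [0, 0, 0]
  ],
  "spin": [0, 0, 0, 0, 0, 0, 0, 0, 0, 0, 0, 0],
  "fingers": [0, 0, 0, 0, 0, 255, 255, 255, 255, 255, 255, 255]
}}

```text
clock: 4.4
eef_pos: [471.5, -325.9, 20.0]
tcp_rot: [0.0, 0.981, -0.192, 0.0]
wrist_force: [0.5, 0.5, 2.0]
finger_gap: 48.7
finger_force: 30.0
```

Call:
{"method": "servo_tool", "body": {
  "offset": [
    [0, 0, 3],
    [0, 0, 5],
    [0, 1.2, 3],
    [0.3, 3, 0],
    [0.4, 4, 0],
    [0.4, 4, 0],
    [0.4, 4, 0],
    [0.4, 4, 0],
    [0.4, 4, 0],
    [0.4, 4, 0],
    [0.4, 4, 0],
    [0.25, 2.3, 0],
    [0, 0, 0],
    [0, 0, 0]
  ],
  "spin": [0, 0, 0, 1.37, 1.37, 1.37, 1.37, 1.37, 1.37, 1.37, 1.37, 1.37, 1.37, 0],
  "fingers": [255, 255, 255, 255, 255, 255, 255, 255, 255, 255, 255, 255, 255, 255]
}}

```text
clock: 6.15
eef_pos: [505.0, 18.5, 129.9]
tcp_rot: [0.0, 0.997, -0.074, -0.0]
wrist_force: [-0.0, -0.1, 0.9]
finger_gap: 49.2
finger_force: 30.0
```

Run:
```python
from h import *
s=manip.observe(); print(s["eef_pos"].round(1),s["tcp_rot"].round(4),s["finger_gap"])
ims=[]
for n in("scene","top"):
    p=optics.read_camera(n); u=proj(p,(505,19,70)).astype(int); c=p["img"][u[1]-45:u[1]+45,u[0]-45:u[0]+45]
    ims.append(cv2.resize(c,(390,390),interpolation=cv2.INTER_CUBIC))
    e=s["eef_pos"]; print(n,u,[proj(p,e+[0,0,dz]).round(1) for dz in(-17,)])
cv2.imwrite("pics/d.png",np.hstack(ims))
```

```text
[505.   18.5 129.9] [ 1.000e-04  9.973e-01 -7.380e-02 -0.000e+00] 49.21510984021009
scene [299 173] [array([298.7, 161.4])]
top [293 208] [array([292.3, 205.9])]
```

View pics/d.png

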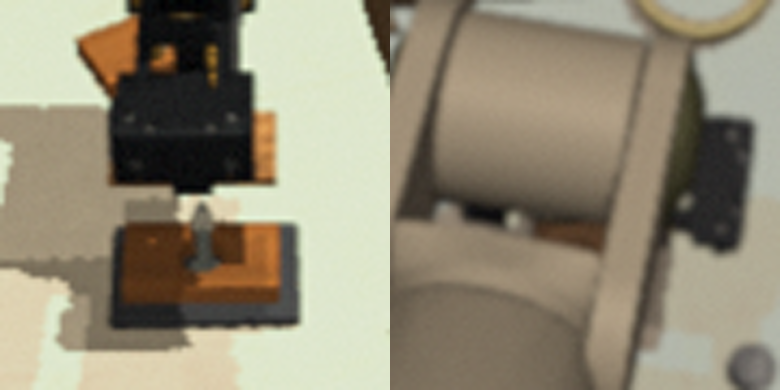

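The separator is held level and centred within about 2 mm over the post (tip at scene ≈(300,174)). Lowering it now.

Call:
{"method": "servo_tool", "body": {
  "offset": [
    [0, 0.07, -2],
    [0, 0, -2],
    [0, 0, -1.5],
    [0, 0, -1],
    [0, 0, -1],
    [0, 0, -0.5],
    [0, 0, 0]
  ],
  "spin": [0, 0, 0, 0, 0, 0, 0],
  "fingers": [255, 255, 255, 255, 255, 255, 255]
}}

```text
clock: 7.12
eef_pos: [505.0, 19.8, 49.8]
tcp_rot: [-0.0, 0.997, -0.074, -0.0]
wrist_force: [0.7, 0.4, 0.0]
finger_gap: 48.9
finger_force: 30.0
```

Call:
{"method": "servo_tool", "body": {
  "offset": [
    [0, 0, -0.3],
    [0, 0, -0.2],
    [0, 0, -0.1],
    [0, 0, 0]
  ],
  "spin": [0, 0, 0, 0],
  "fingers": [255, 255, 255, 255]
}}

```text
clock: 7.62
eef_pos: [505.0, 19.8, 44.0]
tcp_rot: [-0.0, 0.997, -0.074, 0.0]
wrist_force: [-0.1, -0.6, 0.3]
finger_gap: 49.0
finger_force: 30.0
```

Call:
{"method": "servo_tool", "body": {
  "offset": [
    [0, 0, -0.05],
    [0, 0, 0],
    [0, 0, 0],
    [0, 0, 0],
    [0, 0, 0],
    [0, 0, 3],
    [0, 0, 4],
    [0, 0, 4],
    [-0.1, 2, 0],
    [-0.1, 4, 0],
    [-0.1, 4, 0],
    [-0.1, 4, 0],
    [-0.1, 4, 0],
    [-0.1, 1.65, 0],
    [0, 0, -3],
    [0, 0, 0]
  ],
  "spin": [0, 0, 0, 0, 0, 0, 0, 0, 5, 5, 5, 5, 5, 5.4, 0, 0],
  "fingers": [255, 0, 0, 0, 0, 0, 0, 0, 0, 0, 0, 0, 0, 0, 0, 0]
}}

```text
clock: 9.62
eef_pos: [498.0, 216.3, 122.0]
tcp_rot: [0.0, 0.982, 0.19, -0.002]
wrist_force: [0.7, 0.9, 0.6]
finger_gap: 87.8
finger_force: 0.0
```

Run:
```python
from fit import *
s=manip.observe(); print(s["eef_pos"].round(1))
p=optics.read_camera("scene"); X=(505,19.5,24)
c,o=crop(p,X); m=satmask(c); 
print(fit([p],[m],[o],X,10,20).round(2))
cv2.imwrite("pics/e.png",cv2.resize(p["img"][90:240,220:370],None,fx=3.9,fy=3.9,interpolation=cv2.INTER_CUBIC))
```

```text
[498.  216.3 122. ]
[ 5.0456e+02  1.8630e+01 -9.0000e+00  1.0000e-01]
```

View pics/e.png

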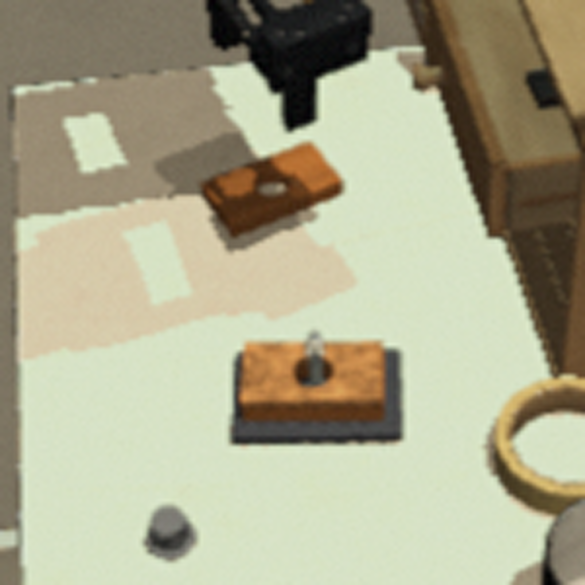

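The separator lies flat and aligned on the lower slab: stack at crop (312,380), post through its hole. Now the slab.

Call:
{"method": "servo_tool", "body": {
  "offset": [
    [-0.05, 0, -3],
    [0, 0, -3],
    [0, 0, -2.3],
    [0, 0, -1],
    [0, 0, -0.6],
    [0, 0, 0],
    [0, 0, 0],
    [0, 0, 0],
    [0, 0, 0],
    [0, 0, 0],
    [0, 0, 0],
    [0, 0, 0],
    [0, 0, 0]
  ],
  "spin": [0, 0, 0, 0, 0, 0, 0, 0, 0, 0, 0, 0, 0],
  "fingers": [0, 0, 0, 0, 0, 0, 255, 255, 255, 255, 255, 255, 255]
}}

```text
clock: 11.3
eef_pos: [498.5, 216.3, 24.5]
tcp_rot: [-0.0, 0.982, 0.19, 0.0]
wrist_force: [-0.3, 0.3, 1.9]
finger_gap: 49.5
finger_force: 30.0
```

Call:
{"method": "servo_tool", "body": {
  "offset": [
    [0, 0, 3],
    [0, 0, 4],
    [0.1, -1, 3.5],
    [0.1, -3, 0],
    [0.1, -4, 0],
    [0.1, -4, 0],
    [0.1, -4, 0],
    [0.1, -2.5, 0],
    [0.1, -1.18, 0],
    [0, 0, 0],
    [0, 0, 0]
  ],
  "spin": [0, 0, -3.8, -3.8, -3.8, -3.8, -3.8, -3.8, -3.8, -3.8, 0],
  "fingers": [255, 255, 255, 255, 255, 255, 255, 255, 255, 255, 255]
}}

```text
clock: 12.68
eef_pos: [505.4, 19.4, 129.3]
tcp_rot: [-0.0, 0.997, -0.074, -0.0]
wrist_force: [-0.6, -1.2, -0.6]
finger_gap: 49.8
finger_force: 30.0
```

Run:
```python
from h import *
s=manip.observe(); e=s["eef_pos"]; q=s["tcp_rot"]; print(e.round(1),np.degrees(2*np.arctan2(q[2],q[1])),s["wrist_force"].round(1))
p=optics.read_camera("scene"); u=proj(p,(505,19,80)).astype(int); print(u)
c=p["img"][u[1]-45:u[1]+45,u[0]-45:u[0]+45].copy(); c=cv2.resize(c,(585,585),interpolation=cv2.INTER_CUBIC)
a=np.radians(-8.5)
for sx in(-1,1):
  for sy in(-1,1):
    for z in(-24.5,-10.5):
      X=e+[np.cos(a)*45*sx-np.sin(a)*25*sy,np.sin(a)*45*sx+np.cos(a)*25*sy,z]
      cv2.circle(c,tuple(np.round((proj(p,X)-u+45.5)*6.5).astype(int).tolist()),3,(255,0,0),-1)
cv2.imwrite("pics/f.png",c)
```

```text
[505.4  19.4 129.3] -8.438635776421632 [-0.6 -1.2 -0.6]
[299 170]
```

View pics/f.png

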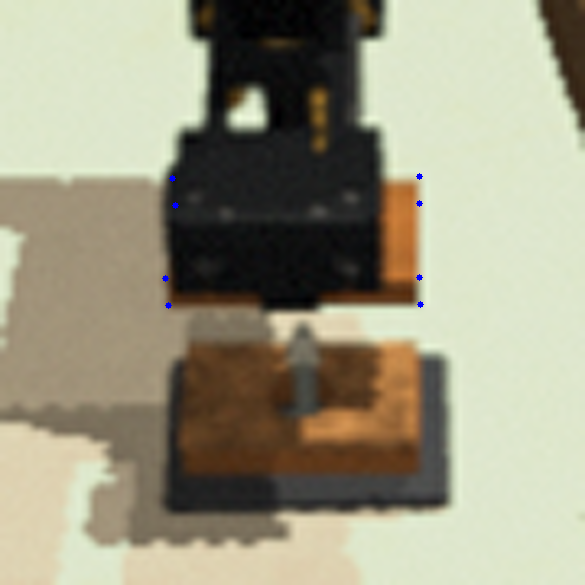

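The slab is held level, and its corners land on the predicted points. Lowering it.

Call:
{"method": "servo_tool", "body": {
  "offset": [
    [0, 0, -2],
    [0, 0, -1.5],
    [0, 0, -1],
    [0, 0, -1],
    [0, 0, -1],
    [0, 0, -0.6],
    [0, 0, -0.2],
    [0, 0, 0]
  ],
  "spin": [0, 0, 0, 0, 0, 0, 0, 0],
  "fingers": [255, 255, 255, 255, 255, 255, 255, 255]
}}

```text
clock: 13.72
eef_pos: [505.6, 19.5, 56.5]
tcp_rot: [0.0, 0.997, -0.074, 0.0]
wrist_force: [-1.0, 0.7, -0.4]
finger_gap: 48.9
finger_force: 30.0
```

Call:
{"method": "servo_tool", "body": {
  "offset": [
    [0, 0, -0.15],
    [0, 0, 0],
    [0, 0, 0],
    [0, 0, 0],
    [0, 0, 0],
    [0, 0, 0],
    [0, 0, 3],
    [0, 0, 3],
    [-0.5, -1, 2],
    [-0.8, -3, 0],
    [-0.8, -4, 0],
    [-0.8, -4, 0],
    [-0.8, -4, 0],
    [-0.46, -1.45, 0],
    [0, 0, -2],
    [0, 0, 0]
  ],
  "spin": [0, 0, 0, 0, 0, 0, 0, 0, 0, 0, 0, 0, 0, 0, 0, 0],
  "fingers": [255, 255, 0, 0, 0, 0, 0, 0, 0, 0, 0, 0, 0, 0, 0, 0]
}}

```text
clock: 15.72
eef_pos: [463.3, -154.2, 114.2]
tcp_rot: [-0.001, 0.997, -0.074, -0.001]
wrist_force: [-0.4, 0.8, 0.2]
finger_gap: 88.3
finger_force: 0.0
```

Run:
```python
from fit import *
s=manip.observe(); print(s["eef_pos"].round(1))
p=optics.read_camera("scene"); X=(505,19.5,24)
c,o=crop(p,X,40); m=satmask(c); 
print(fit([p],[m],[o],X,10,34).round(2))
cv2.imwrite("pics/g.png",cv2.resize(p["img"][130:280,230:380],None,fx=3.9,fy=3.9,interpolation=cv2.INTER_CUBIC))
```

```text
[ 463.3 -154.2  114.2]
[517.9   15.6   -8.87   1.32]
```

View pics/g.png

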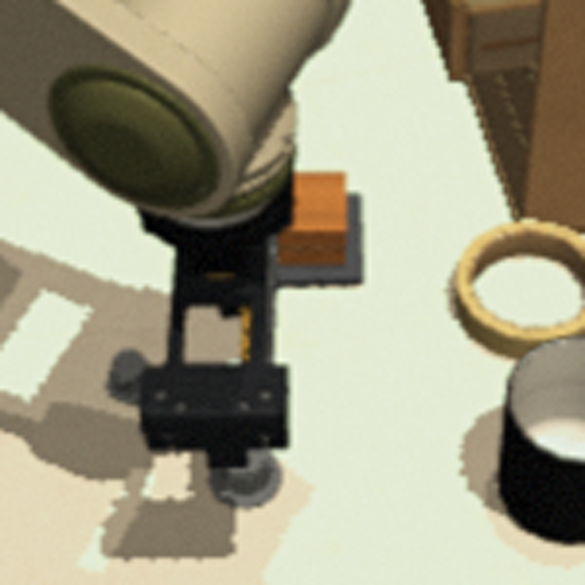

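Call:
{"method": "servo_tool", "body": {
  "offset": [
    [0.06, -0.06, -3],
    [0, 0, -3],
    [0, 0, -2],
    [0, 0, -0.8],
    [0, 0, 0],
    [0, 0, 0]
  ],
  "spin": [0, 0, 0, 0, 0, 0],
  "fingers": [0, 0, 0, 0, 0, 0]
}}

```text
clock: 16.52
eef_pos: [465.0, -155.7, 27.8]
tcp_rot: [0.0, 0.997, -0.074, 0.001]
wrist_force: [-0.2, -0.3, 0.7]
finger_gap: 88.3
finger_force: 0.0
```

Call:
{"method": "servo_tool", "body": {
  "offset": [
    [-0.05, 0.05, -0.35],
    [0, 0, -0.15],
    [0, 0, 0],
    [0, 0, 0],
    [0, 0, 0],
    [0, 0, 0],
    [0, 0, 0],
    [0, 0, 0],
    [0, 0, 0],
    [0, 0, 0],
    [0, 0, 0]
  ],
  "spin": [0, 0, 0, 0, 0, 0, 0, 0, 0, 0, 0],
  "fingers": [0, 0, 0, 255, 255, 255, 255, 255, 255, 255, 255]
}}

```text
clock: 17.9
eef_pos: [464.0, -155.1, 21.9]
tcp_rot: [0.0, 0.997, -0.074, -0.0]
wrist_force: [-1.0, 0.5, -0.8]
finger_gap: 29.5
finger_force: 30.0
```

Call:
{"method": "servo_tool", "body": {
  "offset": [
    [0, 0, 3],
    [0, 0, 4],
    [0.5, 1, 3],
    [0.8, 3, 0],
    [0.8, 4, 0],
    [0.8, 4, 0],
    [0.8, 4, 0],
    [0.4, 1.44, 0],
    [0, 0, 0],
    [0, 0, 0],
    [0, 0, 0]
  ],
  "spin": [0, 0, 0, 0, 0, 0, 0, 0, 0, 0, 0],
  "fingers": [255, 255, 255, 255, 255, 255, 255, 255, 255, 255, 255]
}}

```text
clock: 19.27
eef_pos: [505.0, 18.3, 121.9]
tcp_rot: [0.0, 0.997, -0.074, -0.0]
wrist_force: [-0.1, -0.5, 0.3]
finger_gap: 29.5
finger_force: 30.0
```

Run:
```python
from fit import *
s=manip.observe(); e=s["eef_pos"]; print(e.round(1))
p=optics.read_camera("scene"); X=(505,19.5,24)
c,o=crop(p,X,40); m=satmask(c); print(fit([p],[m],[o],X,10,34,hole=False).round(2))
u=proj(p,(505,19,75)).astype(int); print(u, proj(p,e+[0,0,-21.9]).round(1),proj(p,(505,19.3,68)).round(1))
c=p["img"][u[1]-35:u[1]+35,u[0]-35:u[0]+35].copy(); c=cv2.resize(c,(560,560),interpolation=cv2.INTER_CUBIC)
for z,r in((-21.9,22),(-17.9,22)):
  for X in circ(e[0],e[1],e[2]+z,r): cv2.circle(c,tuple(np.round((proj(p,X)-u+35.5)*8).astype(int).tolist()),1,(255,0,0),-1)
for X in [(505,19.3,68)]+list(circ(505,19.3,44,13)): cv2.circle(c,tuple(np.round((proj(p,X)-u+35.5)*8).astype(int).tolist()),1,(0,0,255),-1)
cv2.imwrite("pics/i.png",c)
```

```text
[505.   18.3 121.9]
[ 5.0517e+02  1.8590e+01 -9.4700e+00  8.0000e-02]
[299 172] [298.9 165.2] [299.4 174. ]
```

View pics/i.png

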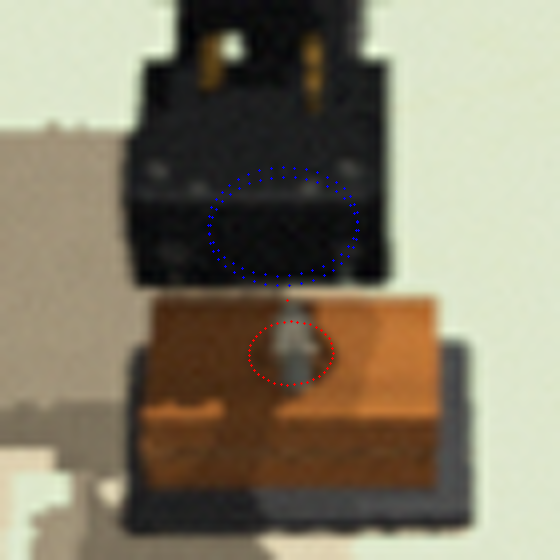

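Run:
```python
from fit import *
ps=[optics.read_camera(n) for n in("scene","top")]
a=cv2.imread("pics/scene0.png"); b=cv2.imread("pics/top0.png")
# scene: low-saturation columns over orange / bright bg
for r in range(172,186):
    g=a[r,292:309].astype(int); print(r,(cv2.cvtColor(a[r:r+1,292:309],cv2.COLOR_BGR2HSV)[0,:,1]).tolist(), g.sum(1).tolist() if r<178 else '')
g=cv2.cvtColor(b,cv2.COLOR_BGR2HSV)[202:219,286:303]
print("top sat");print(g[...,1]);print("val");print(g[...,2])
for x,y in((505,19.3),): print([[proj(p,(x,y,z)).round(2).tolist() for z in(10,24,40,52,60,68)] for p in ps])
c=cv2.cvtColor(b,cv2.COLOR_BGR2GRAY)[212:236,346:370]; print(c)
print([proj(ps[1],(464,-155,z)).round(2).tolist() for z in(0,4,29)])
```

```text
172 [28, 29, 29, 28, 29, 29, 29, 29, 29, 30, 30, 29, 28, 26, 27, 28, 30] [656, 651, 654, 657, 655, 656, 652, 656, 654, 653, 652, 659, 657, 661, 657, 656, 655]
173 [29, 27, 29, 28, 29, 29, 28, 28, 29, 30, 29, 28, 29, 27, 30, 31, 29] [656, 658, 658, 657, 655, 656, 657, 660, 655, 656, 656, 657, 659, 658, 656, 654, 659]
174 [26, 28, 28, 28, 28, 30, 31, 33, 30, 31, 31, 29, 29, 30, 30, 31, 29] [660, 653, 661, 657, 656, 654, 653, 633, 598, 619, 655, 659, 656, 653, 653, 654, 658]
175 [29, 30, 28, 29, 29, 31, 35, 35, 28, 34, 33, 30, 31, 30, 32, 31, 30] [655, 654, 654, 652, 656, 652, 617, 536, 491, 513, 603, 658, 658, 658, 653, 653, 654]
176 [30, 29, 29, 29, 27, 31, 32, 31, 20, 19, 31, 31, 29, 31, 30, 32, 31] [655, 655, 655, 658, 662, 651, 609, 470, 443, 496, 586, 649, 660, 653, 654, 654, 654]
177 [29, 30, 27, 29, 27, 31, 34, 42, 35, 27, 27, 34, 31, 29, 30, 30, 31] [657, 659, 664, 660, 663, 636, 535, 479, 547, 562, 561, 620, 661, 661, 660, 656, 656]
178 [32, 32, 31, 31, 32, 32, 37, 46, 42, 42, 35, 38, 34, 32, 36, 35, 36] 
179 [93, 93, 92, 90, 92, 99, 76, 49, 46, 46, 58, 89, 99, 99, 99, 99, 98]
[... 4951 characters left out ...]
 93  90  96
  110 126 147 168 176 178]
 [175 176 175 177 176 176 167 148 122  94  81  78  68  68  76  87  99 109
  128 147 164 174 178 178]
 [175 177 176 177 176 177 175 167 147 124 117 111  95  91 100 108 118 132
  150 166 175 178 177 177]
 [176 175 174 177 177 176 180 175 167 157 151 144 129 121 127 135 145 157
  166 175 178 176 177 176]
 [175 177 174 176 177 178 176 175 175 174 171 168 158 154 156 159 169 173
  174 176 174 176 177 176]
 [175 176 175 176 176 175 176 177 178 177 176 174 173 172 173 173 177 176
  177 176 179 177 177 178]
 [177 179 177 176 175 175 176 174 176 177 176 176 178 178 178 178 176 175
  177 175 177 176 177 177]]
[[359.56, 224.49], [359.68, 224.36], [360.44, 223.56]]
```

Call:
{"method": "servo_tool", "body": {
  "offset": [
    [0.08, 0, -1.5],
    [0, 0, -1.5],
    [0, 0, -0.5],
    [0, 0, -0.3],
    [0, 0, -0.2],
    [0, 0, 0]
  ],
  "spin": [0, 0, 0, 0, 0, 0],
  "fingers": [255, 255, 255, 255, 255, 255]
}}

```text
clock: 20.18
eef_pos: [505.9, 19.3, 82.1]
tcp_rot: [0.0, 0.997, -0.074, 0.0]
wrist_force: [-0.1, -0.3, -0.4]
finger_gap: 29.1
finger_force: 30.0
```

Call:
{"method": "servo_tool", "body": {
  "offset": [
    [0, 0, -0.2],
    [0, 0, -0.2],
    [0, 0, -0.2],
    [0, 0, 0]
  ],
  "spin": [0, 0, 0, 0],
  "fingers": [255, 255, 255, 255]
}}

```text
clock: 20.68
eef_pos: [505.7, 19.4, 75.9]
tcp_rot: [-0.0, 0.997, -0.074, -0.0]
wrist_force: [-0.8, 0.4, 0.6]
finger_gap: 29.3
finger_force: 30.0
```

Call:
{"method": "servo_tool", "body": {
  "offset": [
    [0, 0, -0.1],
    [0, 0, -0.1],
    [0, 0, 0]
  ],
  "spin": [0, 0, 0],
  "fingers": [255, 255, 255]
}}

```text
clock: 21.05
eef_pos: [506.0, 19.4, 74.5]
tcp_rot: [-0.0, 0.997, -0.074, 0.0]
wrist_force: [-1.3, 2.1, 7.8]
finger_gap: 29.2
finger_force: 30.0
```

Call:
{"method": "servo_tool", "body": {
  "offset": [
    [0, 0, -0.1],
    [0, 0, -0.1],
    [0, 0, 0]
  ],
  "spin": [0, 0, 0],
  "fingers": [255, 255, 255]
}}

```text
clock: 21.42
eef_pos: [505.6, 19.4, 71.6]
tcp_rot: [-0.0, 0.997, -0.074, -0.0]
wrist_force: [-0.0, 1.5, -2.4]
finger_gap: 29.4
finger_force: 30.0
```

It clicked: force rose to 7.8 N, then dropped. Continuing down to home.

Call:
{"method": "servo_tool", "body": {
  "offset": [
    [0, 0, -0.2],
    [0, 0, -0.2],
    [0, 0, -0.1],
    [0, 0, 0]
  ],
  "spin": [0, 0, 0, 0],
  "fingers": [255, 255, 255, 255]
}}

```text
clock: 21.92
eef_pos: [505.8, 19.2, 66.8]
tcp_rot: [0.0, 0.997, -0.074, -0.0]
wrist_force: [0.0, 0.1, 0.1]
finger_gap: 29.8
finger_force: 30.0
```

Call:
{"method": "servo_tool", "body": {
  "offset": [
    [0, 0, -0.1],
    [0, 0, 0]
  ],
  "spin": [0, 0],
  "fingers": [255, 255]
}}

```text
clock: 22.18
eef_pos: [505.8, 19.3, 66.0]
tcp_rot: [0.0, 0.997, -0.074, 0.0]
wrist_force: [0.9, -0.3, -0.6]
finger_gap: 29.2
finger_force: 30.0
```

Call:
{"method": "servo_tool", "body": {
  "offset": [
    [0, 0, -0.1],
    [0, 0, 0]
  ],
  "spin": [0, 0],
  "fingers": [255, 255]
}}

```text
clock: 22.42
eef_pos: [505.9, 19.3, 65.9]
tcp_rot: [0.0, 0.997, -0.074, 0.0]
wrist_force: [-2.9, -0.3, 10.5]
finger_gap: 29.2
finger_force: 30.0
```

Call:
{"method": "servo_tool", "body": {
  "offset": [
    [0, 0, -0.1],
    [0, 0, 0]
  ],
  "spin": [0, 0],
  "fingers": [255, 255]
}}

```text
clock: 22.68
eef_pos: [505.9, 19.3, 65.7]
tcp_rot: [0.0, 0.997, -0.074, 0.001]
wrist_force: [-7.1, 0.0, 21.2]
finger_gap: 29.4
finger_force: 30.0
```

Call:
{"method": "servo_tool", "body": {
  "offset": [
    [0, 0, 0],
    [0, 0, 0],
    [0, 0, 0],
    [0, 0, 0]
  ],
  "spin": [0, 0, 0, 0],
  "fingers": [255, 255, 255, 255]
}}

```text
clock: 23.18
eef_pos: [505.9, 19.3, 65.8]
tcp_rot: [0.0, 0.997, -0.074, 0.001]
wrist_force: [-6.5, 0.2, 20.9]
finger_gap: 29.2
finger_force: 30.0
```

Run:
```python
from fit import *
p=optics.read_camera("scene"); X=(505,19.5,24)
c,o=crop(p,X,40); m=satmask(c); print(fit([p],[m],[o],X,10,34,hole=False).round(2))
u=proj(p,(505,19,60)).astype(int)
cv2.imwrite("pics/j.png",cv2.resize(p["img"][u[1]-60:u[1]+70,u[0]-50:u[0]+110],None,fx=4.6,fy=4.6,interpolation=cv2.INTER_CUBIC))
```

```text
[505.03  17.74  -9.13   1.07]
```

View pics/j.png

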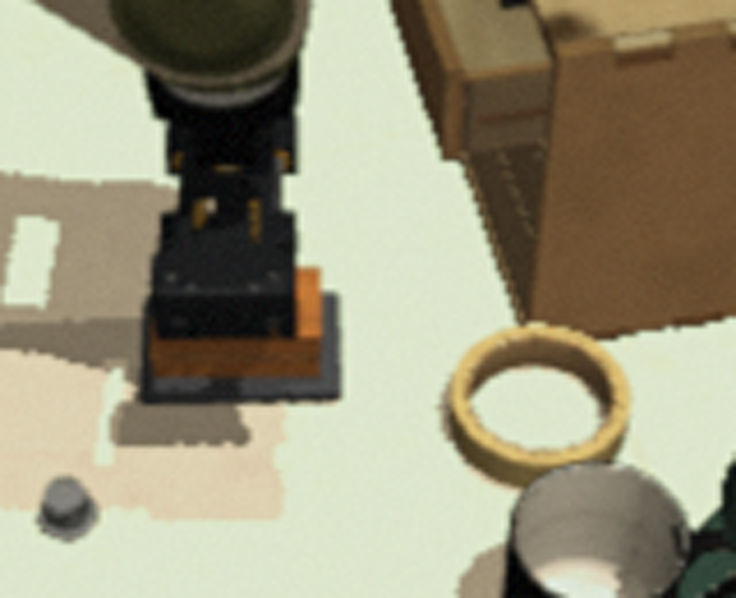

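The stack is flat and aligned (front face at crop (237,358)), and the small look-alike, tape roll and mug are undisturbed. The gripper holds 21 N down on the cap with the TCP at 65.8, which is the home height.

```bash
python3 -c "
from plant import manip; print(manip.hand_in())"
```

```text
the job is handed in; nothing more can be done
None
```

The job is handed in at about 23 s of the 72 s limit: separator and second slab are threaded and aligned, the cap clicked (force rose to 7.8 N, then dropped) and sits at home height, and the gripper is still pressing it down with about 21 N.

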